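# Shut the sprung battery cover of a cordless picture light

### The arm

A 6-joint arm with a two-finger parallel gripper is mounted at the origin on the work surface; the furniture and walls round the work are solid. World frame = base frame: x ahead of the robot, y to its left, z up, the work surface at z = 0. Lengths are in m, angles in rad, forces in N, time in s.
With the tool pointing down it reaches from about 0.35 to 0.85 m from the base axis. Payload 8.1 kg.
Tool frame: the origin (TCP) lies midway between the tips of the shut fingers; the grasp point (between the pads) lies 19 mm behind it (robot.grip_point_offset is the distance from the TCP to the grasp point, in m); z points along the fingers, y is the line along which they close (so a half turn about z gives the same grasp; the last joint's range is limited). The gripper opens to 93 mm and grips with 3 to 60 N. Pads are 15 mm wide; open, the fingers measure 128 mm over their backs; the gripper's body (75 mm by 188 mm) begins 65 mm behind the grasp point.
Start: joints at [1.214, 0.13, 1.488, -0, 1.523, -0.085], TCP at [0.161, 0.578, 0.219] pointing down, gripper open.
Joint ranges: [-2.96, 2.96], [-0.89, 2.26], [0.02, 2.5], [-1.34, 4.48], [0, 2.73], [-2.66, 2.66]. Speed limits (rad/s): [2.39, 2.39, 2.79, 3.14, 3.14, 3.14].

### API

Orientations are given as a rotation vector (axis times angle).
In Python, from plant import robot, read_camera, job gives the robot as it stands.
- The arm moves only by the shell command python3 -m inch 'ROWS' [FORCE]. ROWS is JSON, one flat list of numbers, 5 for each row, row after row: the shift along the world's x, y, z in mm, then the turn about the world's z in degrees, then the opening in per cent of the stroke, from 0 (shut) to 100 (fully open). In form: [dx, dy, dz, yaw, hand, dx, dy, dz, yaw, hand, ...]. A call has 1 to 10 rows; each row is the pose to reach, as a shift and turn from the pose commanded when the call began; what a row does not reach only later rows make up. A row lasts 1/12 s, in which the tool goes at most 41.7 mm and 7.16 degrees, less where a joint would pass 70% of its speed; a pose out of reach is approached as far as the arm can. A call with a gripper value outside its range is refused whole. The fingers move at their own pace and stop on an object; FORCE is the grip in N (left out, the last holds). Time passes only in rows, so rows that repeat a pose let the fingers close. It gives the time, the measured TCP pose, the force, the opening and the grip force at its end, in the units of the state.
- robot.read_state(): the state, without advancing time (a new reading comes with each control period).
- read_camera(name): name is "scene" or "top"; returns a dict with "image" (420x560x3 uint8, blue, green, red), "K" (3x3 intrinsics, pixels), "extrinsics" (4x4, takes a point from world to camera coordinates). Camera axes: x right, y down, z forward; pixel columns grow to the right and rows downward; lengths in m; the calibration is good to about 2 mm. A picture is of the moment at which its call begins. There is no depth.
- job.close_job(): hands the job in; it is judged then, once.
The state is a dict: "t": time; "q": joint angles; "dq": joint speeds; "joint_torque": joint torques, N m; "tool_pos": TCP position; "orientation": TCP orientation; "force": force on the tool from outside, world axes, zero at the start; "wrist_torque": the same for the moment, N m; "opening": finger opening in m; "gripper_force": force on a finger pad.
Only numpy, scipy, OpenCV 4.12 (cv2) and the standard library are available. Lean on these libraries where they do the work, as an engineer would, in place of code of your own. Each camera call takes 0.05 s, during which the arm holds its last target. There are 200 camera calls.

### The job

Fresh cells are in the picture light that lies face down on the bench: close its battery cover. Fold the open cover over with the fingertips, press it down flat into its opening against the sprung hinge, and push it along by its thumb ridge, away from the hinge, until its tongue is fully home beneath the retaining lip of the housing and stays shut by itself. Only push gently on the outside of the cover: do not grip it or touch the pad on its inner face, do not lift the light or shove it about, and leave the jar, the screwdriver and the roll of tape where they are.

Things in the scene. Friction and masses are not known exactly. Their poses are not given: they have to be found in the camera images.
- picture_light: loose picture light lying face down, 0.8 kg: grey battery housing 150 x 84 x 34 mm, open bay in its top, and beside it a bright metal lamp tube. Origin: centre of the housing's underside. x: along the housing from the cover's hinge towards the retaining lip (the way the cover is pushed to lock); y: towards the tube; z up. Top of the housing at z = 34 mm. Bay (65 mm wide) from x = -62 to +32 mm.
- lamp_tube (a point): middle of the lamp tube, 246 mm long, 29 mm thick, lying parallel to the light's x at y = +122 mm, its axis 14.5 mm above the bench.
- cover (a joint): fold angle of the battery cover, rad: 0 flat in its opening, 1.57 upright, 2.15 fully open, leaning back over the hinge end. The hinge is sprung open (0.03 N m/rad towards 2.0; about 1 to 2 N holds the cover flat): released, it springs up unless its tongue is under the lip, where up to 0.03 rad of play remains.
- cover_slide (a joint): how far the cover with its hinge pin is drawn back from home, m: 0.012 drawn back (starts about there), 0 fully home under the lip. The pin runs in slots along the light's x; 2.5 N of friction holds it where it is left. The cover goes down flat only while drawn back more than 8 mm (tongue short of the lip); the last 8 mm of its way home put the tongue under the lip.
- cover_hinge (a point): centre of the hinge pin, which lies along the light's y, at z = 31 mm; x = -54 mm when drawn back, -42 mm when home (light's frame). The cover is a grey plate 60 mm wide (y), 3 mm thick, reaching 72 mm from the pin; when flat its outer face is at z = 33 mm of the light. This point's axes are those of the light.
- cover_ridge (a point): middle of the top of the thumb ridge on the cover's outer face: a straight bar 40 mm long (along y), 5 mm thick, 4 mm proud, 54 mm from the hinge pin; between ridge and hinge the outer face is plain. Moves with the cover: its x points from hinge to tongue, its z out of the outer face.
- cover_tongue (a point): middle of the free end of the cover's tongue, 3 mm thick and 40 mm wide, its top 3.5 mm below the outer face of the plate, reaching 82 mm from the hinge pin. Moves with the cover.
- lip_edge (a point): middle of the upper edge of the retaining lip, at x = +32 mm, z = 34 mm of the light: the 3 mm thick edge of the housing's deck, hollow beneath (underside at z = 31 mm, 1.5 mm above the tongue of the flat cover).
- cover_pad: dark rubber pad 40 x 48 x 4 mm on the inner face of the cover (not to be touched); origin on the hinge pin.
- small_jar: white jar with a black lid, 46 mm wide, 56 mm high, standing beyond the lip end of the housing; origin at the centre of its underside.
- screwdriver: screwdriver with an orange handle, 194 x 27 mm, lying on the far side of the lamp tube; origin at the centre of its underside.
- tape_masking: small roll of masking tape lying flat, 54 mm wide, 18 mm high, beside the hinge end of the lamp tube; origin at the centre of its underside.

How it is judged:
By the outcome, as a careful person would: the job done as asked, in the order asked, and still so for the second after the job is handed in, with the robot touching nothing.
It also fails if it takes over 42 s, if anything falls off the work surface, if the arm or the gripper's body presses on something with over 40 N, if the wrist force passes 120 N, or if a joint passes its speed limit or range.

## Working session

There is one attempt and no reset: what is moved stays moved. The work goes in short steps, Python scripts to look and compute and a shell command to move; the robot and the scene stay as the last step left them, time stands still between calls to the robot, and variables do not carry over. Pictures are saved under pics/ and viewed, at most 10 in all, crops included, and the job is handed in when it is done.

```bash
mkdir -p pics; ls; python3 - <<'E'
from plant import robot, read_camera
import cv2
for n in("scene","top"):
    c=read_camera(n); cv2.imwrite(f"pics/{n}0.png",c["image"]); print(n,c["K"].round(1).tolist(),c["extrinsics"].round(4).tolist())
s=robot.read_state(); print(s["t"],s["tool_pos"],s["orientation"],s["opening"],s["force"])
E
```

```text
pics
scene [[390.6, 0.0, 285.0], [0.0, 390.6, 215.8], [0.0, 0.0, 1.0]] [[0.7102, -0.7038, 0.0133, -0.0546], [-0.5038, -0.5214, -0.6887, 0.5041], [0.4917, 0.4824, -0.7249, 0.4415], [0.0, 0.0, 0.0, 1.0]]
top [[523.1, 0.0, 281.3], [0.0, 523.1, 209.1], [0.0, 0.0, 1.0]] [[0.0178, -0.9994, 0.0293, 0.3772], [-0.9833, -0.0228, -0.1805, 0.5234], [0.1811, -0.0256, -0.9831, 1.0856], [0.0, 0.0, 0.0, 1.0]]
0.1 [0.16086909 0.57751317 0.21770179] [-4.25593369e-01 -3.11226713e+00  2.47945228e-03] 0.09301337564623481 [-0.79642287  0.26710516  0.53035103]
```

View pics/scene0.png

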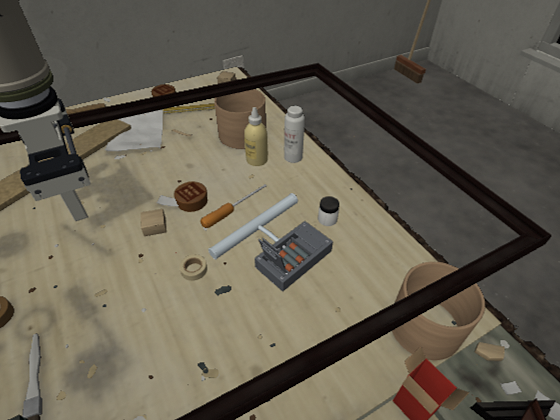

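View pics/top0.png

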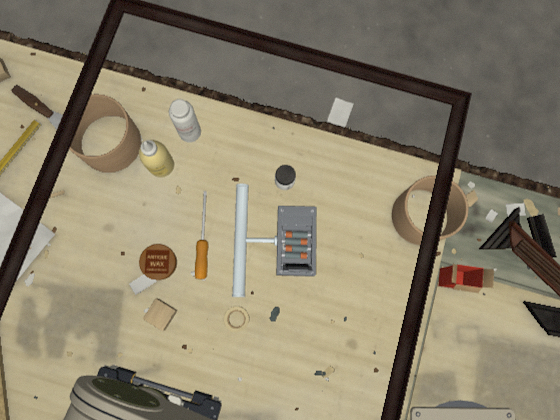

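The scene view shows the light at about (293,255) with the cover open and leaning back at its left end. The top view shows the housing at u 277–316, v 206–276, with the hinge end at the bottom, the tube at u≈241 and the jar at (285,177). A dark frame surrounds the work, so I'll check how high it is.

```bash
cat > h.py <<'E'
import numpy as np, cv2
from plant import robot, read_camera
def ray(c,u,v):
    R=c["extrinsics"][:3,:3];t=c["extrinsics"][:3,3]
    return -R.T@t, R.T@np.linalg.inv(c["K"])@np.array([u,v,1.])
def onz(c,u,v,z):
    o,d=ray(c,u,v); return o+d*(z-o[2])/d[2]
def tri(a,pa,b,pb):
    P=lambda c:c["K"]@c["extrinsics"][:3]
    X=cv2.triangulatePoints(P(a),P(b),np.array(pa,float).reshape(2,1),np.array(pb,float).reshape(2,1)); return (X[:3]/X[3]).ravel()
def proj(c,p):
    q=c["K"]@(c["extrinsics"][:3]@np.append(p,1)); return q[:2]/q[2]
E
python3 - <<'E'
from h import *
t=read_camera("top");s=read_camera("scene")
print("frame",tri(t,(468,98),s,(548,238)),tri(t,(120,5),s,(318,70)))
im=t["image"];hsv=cv2.cvtColor(im,cv2.COLOR_BGR2HSV)
roi=np.zeros(im.shape[:2],np.uint8);roi[195:290,265:330]=1
m=((hsv[...,1]<60)&(hsv[...,2]<150)).astype(np.uint8)*roi
m=cv2.morphologyEx(m,cv2.MORPH_OPEN,np.ones((3,3)))
c=max(cv2.findContours(m,0,2)[0],key=cv2.contourArea);r=cv2.minAreaRect(c);b=cv2.boxPoints(r)
print(r);P=[onz(t,*p,.034) for p in b];print(np.round(P,4))
print("size",np.linalg.norm(P[0]-P[1]),np.linalg.norm(P[1]-P[2]))
# tube
roi[:]=0;roi[175:305,225:256]=1
m=((hsv[...,1]<45)&(hsv[...,2]>150)).astype(np.uint8)*roi
m=cv2.morphologyEx(m,cv2.MORPH_OPEN,np.ones((3,3)))
c=max(cv2.findContours(m,0,2)[0],key=cv2.contourArea);r=cv2.minAreaRect(c);b=cv2.boxPoints(r);print(r)
P=[onz(t,*p,.0145) for p in b];print(np.round(P,4))
a=cv2.resize(im[190:290,250:340],None,fx=6,fy=6,interpolation=cv2.INTER_CUBIC)[:600]
d=cv2.resize(s["image"][215:300,240:345],None,fx=6,fy=6,interpolation=cv2.INTER_CUBIC)
cv2.imwrite("pics/a1.png",a);cv2.imwrite("pics/d1.png",d)
E
```

```text
frame [ 7.47878835e-01 -5.46312664e-04  1.25039275e-01] [0.94012136 0.74083621 0.11877543]
((296.0, 240.5), (69.0, 40.0), 90.0)
[[0.5235 0.3992 0.034 ]
 [0.5256 0.3121 0.034 ]
 [0.3762 0.3112 0.034 ]
 [0.3746 0.3963 0.034 ]]
size 0.08713503140682696 0.1493561840186973
((244.42979431152344, 240.1563720703125), (21.257352828979492, 114.21124267578125), 2.02136492729187)
[[0.3274 0.4895 0.0145]
 [0.5779 0.4893 0.0145]
 [0.5773 0.4421 0.0145]
 [0.3267 0.4441 0.0145]]
```

View pics/a1.png

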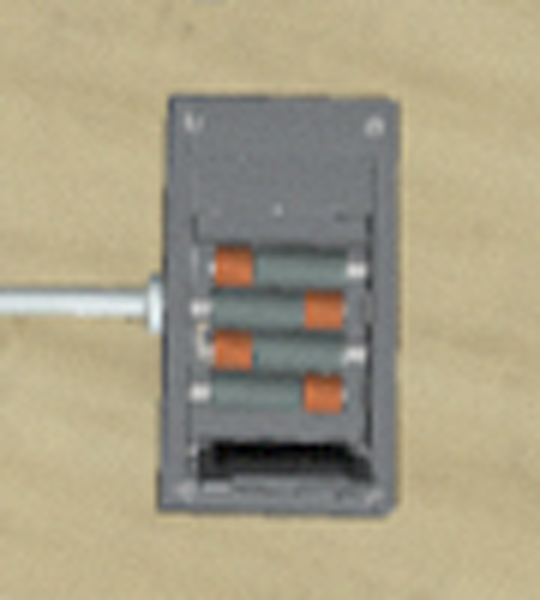

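View pics/d1.png

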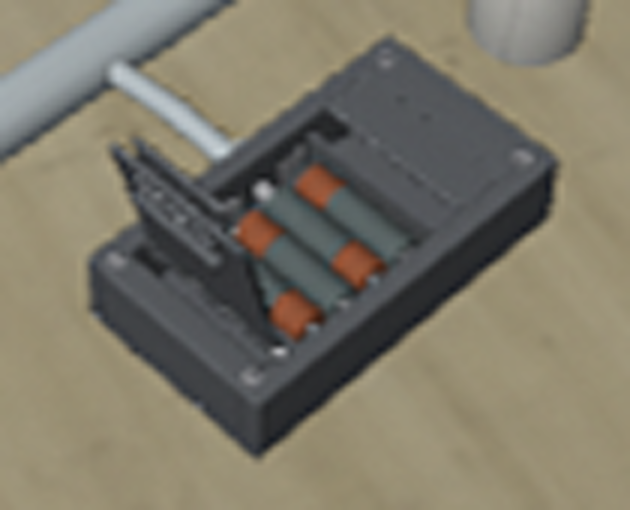

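In the zooms the housing's top face runs from the far-left corner (172,97) to the near-left (160,510). The lip edge is at row ~214 and the cover stands nearly upright near row ~445–480. In the scene zoom the tongue's far end is near (112,148). The frame stands about 12 cm up, outside the working area. Next I'll compute the light's pose and the cover angle.

```bash
python3 - <<'E'
from h import *
t=read_camera("top");s=read_camera("scene")
Z=lambda u,v:(250+(u+.5)/6-.5,190+(v+.5)/6-.5)
S=lambda u,v:(240+(u+.5)/6-.5,215+(v+.5)/6-.5)
g=t["image"].astype(float); hsv=cv2.cvtColor(t["image"],cv2.COLOR_BGR2HSV)
# tube axis: mid of silhouette per row
pts=[]
for v in list(range(188,232))+list(range(250,292)):
    w=np.where((hsv[v,228:256,1]<60))[0]+228
    if len(w)>5: pts.append(onz(t,w.mean(),v,.0145)[:2])
pts=np.array(pts);k=np.polyfit(pts[:,0],pts[:,1],1);print("tube y at x=.45",np.polyval(k,.45),"yaw deg",np.degrees(np.arctan(k[0])),"res",np.std(pts[:,1]-np.polyval(k,pts[:,0])))
yaw=np.arctan(k[0])
ex=np.array([np.cos(yaw),np.sin(yaw)]);ey=np.array([-ex[1],ex[0]])
# tube ends
col=[onz(t,242.5,184,.0145),onz(t,239,297,.0145)]
for n,p in dict(scrFL=(194,122),scrFR=(375,126),scrNL=(190,490),scrNR=(376,495),farL=(172,97),farR=(397,98),nearR=(397,512)).items():
    print(n,onz(t,*Z(*p),.034).round(4))
sc=[onz(s,*S(*p),.034).round(4) for p in((387,62),(523,157),(118,260),(252,375))];print("scene screws FL FR NL NR",sc,"mean",np.mean(sc,0))
st=np.mean([onz(t,*Z(*p),.034) for p in((194,122),(375,126),(190,490),(376,495))],0);print("top mean",st)
O=(np.mean(sc,0)+st)/2;O=O[:2]
print("tube off (122?)",(np.array([.45,np.polyval(k,.45)])-O)@ey)
lip=onz(t,*Z(280,214),.034)[:2];print("lip x(32?)",(lip-O)@ex)
# tongue ends: ray with plane y_l
for px,yl in(((112,148),.02),((135,140),.03),((235,255),-.03)):
    o,d=ray(s,*S(*px)); l=(yl-(o[:2]-O)@ey)/(d[:2]@ey); p=o+d*l
    x=(p[:2]-O)@ex; print("cov",px,x,p[2],"r",np.hypot(x+.054,p[2]-.031),"th",np.arctan2(p[2]-.031,x+.054))
E
```

```text
tube y at x=.45 0.4768579535682053 yaw deg 0.4404502877151077 res 0.0018857400957566959
scrFL [0.5152 0.3862 0.034 ]
scrFR [0.5152 0.3206 0.034 ]
scrNL [0.3827 0.3853 0.034 ]
scrNR [0.3822 0.3193 0.034 ]
farL [0.5242 0.3943 0.034 ]
farR [0.5257 0.3127 0.034 ]
nearR [0.3764 0.3118 0.034 ]
scene screws FL FR NL NR [array([0.5162, 0.3846, 0.034 ]), array([0.5178, 0.3202, 0.034 ]), array([0.385 , 0.3859, 0.034 ]), array([0.3848, 0.3209, 0.034 ])] mean [0.45095 0.3529  0.034  ]
top mean [0.44882588 0.35284141 0.034     ]
tube off (122?) 0.12398272527893323
lip x(32?) 0.03234243224414103
cov (112, 148) -0.07584452514576254 0.11347681782854169 r 0.08532062328632102 th 1.8297080121242864
cov (135, 140) -0.0576796475839186 0.09384515903143875 r 0.0629527904070079 th 1.6292805662663152
cov (235, 255) -0.07182028384942114 0.10229733914463157 r 0.07349063263830673 th 1.8157215139105398
```

```bash
python3 -m inch '[20,-25,0,4,0, 45,-55,0,8,0, 70,-86,0,12,0, 95,-116,0,16,0, 120,-147,0,16,0, 145,-177,0,16,0, 165,-202,0,16,0, 179,-225,0,16,0, 179,-225,0,16,0, 179,-225,0,16,0]' 10; python3 - <<'E'
from h import *
from scipy.spatial.transform import Rotation as R
s=robot.read_state();print(s["t"],s["tool_pos"],R.from_rotvec(s["orientation"]).as_matrix().round(3).tolist(),s["opening"],s["force"])
E
```

```text
t: 1.13
tool_pos: [0.3408, 0.3522, 0.2188]
orientation: [-0.007, 3.141, 0.001]
force: [-1.1, -0.1, 1.1]
opening: 0.0311
gripper_force: 0.0
1.1333 [0.3407512  0.35215407 0.21877665] [[-1.0, -0.004, 0.0], [-0.004, 1.0, 0.0], [-0.0, 0.0, -1.0]] 0.031057747319519356 [-1.08185034 -0.12178083  1.14893677]
```

```bash
python3 -m inch '[0,0,-10,0,0, 0,0,-20,0,0, 0,0,-40,0,0, 0,0,-65,0,0, 0,0,-90,0,0, 0,0,-115,0,0, 0,0,-135,0,0, 0,0,-144,0,0, 0,0,-144,0,0, 0,0,-144,0,0]'; python3 - <<'E'
from h import *
t=read_camera("top");s=read_camera("scene")
a=cv2.resize(t["image"][190:310,240:340],None,fx=4,fy=4,interpolation=cv2.INTER_CUBIC)
d=cv2.resize(s["image"][180:300,220:340],None,fx=4,fy=4,interpolation=cv2.INTER_CUBIC)
cv2.imwrite("pics/b2.png",np.hstack([a[:480],d[:480,:390]]))
E
```

```text
t: 1.97
tool_pos: [0.3392, 0.3533, 0.0742]
orientation: [0.014, -3.14, 0.001]
force: [0.2, 1.3, 0.9]
opening: 0.0004
gripper_force: 0.0
```

View pics/b2.png

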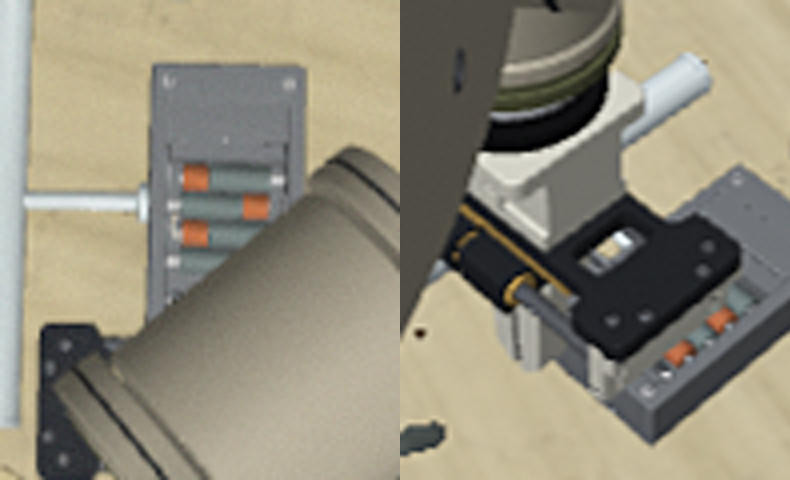

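The arm hides the cover in both views. The fingers are shut and standing behind the hinge end with no contact, so I'll push forward gently and watch the force.

```bash
python3 -m inch '[5,0,0,0,0, 10,0,0,0,0, 15,0,0,0,0, 20,0,0,0,0, 25,0,0,0,0, 30,0,0,0,0, 34,0,0,0,0, 38,0,0,0,0, 42,0,0,0,0, 46,0,-1,0,0]'; python3 -m inch '[4,0,0,0,0, 8,0,-1,0,0, 12,0,-2,0,0, 16,0,-3,0,0, 20,0,-5,0,0, 24,0,-7,0,0, 27,0,-9,0,0, 27,0,-9,0,0]'
```

```text
t: 2.9
tool_pos: [0.3865, 0.353, 0.0737]
orientation: [-0.012, 3.142, 0.0]
force: [0.1, 0.6, 0.8]
opening: 0.0003
gripper_force: 0.3
t: 3.57
tool_pos: [0.4135, 0.3528, 0.0642]
orientation: [0.011, -3.141, 0.0]
force: [1.2, 0.3, 0.4]
opening: 0.0005
gripper_force: 0.1
```

```bash
python3 - <<'E'
from h import *
t=read_camera("top");s=read_camera("scene")
a=cv2.resize(t["image"][190:310,240:340],None,fx=4,fy=4,interpolation=cv2.INTER_CUBIC)
d=cv2.resize(s["image"][190:310,230:350],None,fx=4,fy=4,interpolation=cv2.INTER_CUBIC)
cv2.imwrite("pics/b3.png",np.hstack([a[:480],d[:480,:390]]))
E
```

```text
(no output)
```

View pics/b3.png

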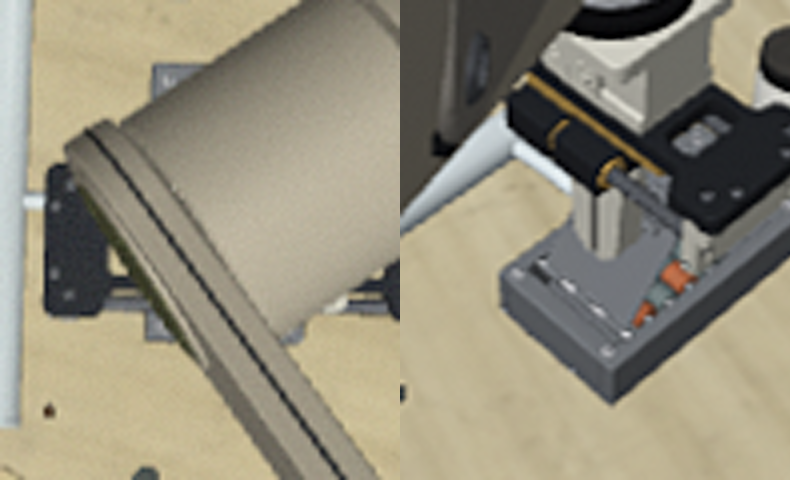

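The scene crop shows the plate's outer face beneath the fingertips at about (600,270), partly folded over. I'll carry on round the arc.

```bash
python3 -m inch '[3,0,-3,0,0, 6,0,-6,0,0, 9,0,-9,0,0, 11,0,-13,0,0, 13,0,-17,0,0, 15,0,-21,0,0, 16,0,-24,0,0, 16,0,-27,0,0, 16,0,-29,0,0, 16,0,-29,0,0]';python3 -m inch '[0,0,-1,0,0, 0,0,-1,0,0, 0,0,-1,0,0]'; python3 -m inch '[0,0,-1,0,0, 0,0,-1,0,0, 0,0,-1,0,0]'
```

```text
t: 4.5
tool_pos: [0.4289, 0.3529, 0.0352]
orientation: [0.012, -3.141, 0.0]
force: [0.9, 0.7, 0.0]
opening: 0.0005
gripper_force: 0.4
t: 4.75
tool_pos: [0.429, 0.3529, 0.0347]
orientation: [0.012, -3.141, 0.0]
force: [-0.6, -0.5, 1.4]
opening: -0.0
gripper_force: 0.4
t: 5.0
tool_pos: [0.4291, 0.3529, 0.0336]
orientation: [-0.012, 3.141, -0.0]
force: [0.8, -0.8, 0.8]
opening: 0.0003
gripper_force: 0.4
```

```bash
python3 -m inch '[0,0,-1,0,0, 0,0,-1,0,0, 0,0,-1,0,0]'; python3 -m inch '[0,0,-0.7,0,0, 0,0,-0.7,0,0, 0,0,-0.7,0,0]'
```

```text
t: 5.25
tool_pos: [0.4292, 0.3531, 0.0331]
orientation: [-0.012, 3.141, 0.0]
force: [-1.4, -2.0, 5.0]
opening: -0.0001
gripper_force: 2.6
t: 5.5
tool_pos: [0.4294, 0.3531, 0.0329]
orientation: [-0.012, 3.141, 0.0]
force: [-2.7, -2.2, 9.4]
opening: 0.0006
gripper_force: 4.5
```

The cover is flat: contact is at z = 33 mm and about 9 N down. I'll ease the press to about 5 N and slide towards the ridge.

```bash
python3 -m inch '[0,0,0.7,0,0, 1,0,0.7,0,0, 2,0,0.7,0,0, 3,0,0.7,0,0, 4,0,0.7,0,0, 5,0,0.7,0,0, 6,0,0.7,0,0, 6,0,0.7,0,0]'; python3 -m inch '[1,0,0,0,0, 2,0,0,0,0, 3,0,0,0,0, 3,0,0,0,0]';python3 -m inch '[1,0,0,0,0, 2,0,0,0,0, 3,0,0,0,0, 3,0,0,0,0]'
```

```text
t: 6.17
tool_pos: [0.4352, 0.3531, 0.033]
orientation: [0.012, -3.142, -0.0]
force: [-2.0, -1.9, 6.5]
opening: 0.0003
gripper_force: 3.2
t: 6.5
tool_pos: [0.4382, 0.3531, 0.033]
orientation: [0.012, -3.142, -0.0]
force: [-1.8, -1.6, 6.4]
opening: 0.0006
gripper_force: 3.2
t: 6.83
tool_pos: [0.441, 0.3531, 0.033]
orientation: [0.012, -3.141, -0.0]
force: [-2.3, -2.1, 7.4]
opening: 0.0006
gripper_force: 3.4
```

```bash
for i in 1 2 3; do python3 -m inch '[1,0,0,0,0, 2,0,0,0,0, 3,0,0,0,0, 3,0,0,0,0]' | grep -E "pos|force: \["; done
```

```text
tool_pos: [0.4432, 0.3533, 0.0328]
force: [-6.6, -1.3, 8.4]
tool_pos: [0.4462, 0.3533, 0.0328]
force: [-5.1, -1.3, 7.6]
tool_pos: [0.4493, 0.3534, 0.0328]
force: [-5.1, 0.4, 7.3]
```

```bash
for i in 1 2; do python3 -m inch '[0.7,0,0,0,0, 1.4,0,0,0,0, 2,0,0,0,0, 2,0,0,0,0]' | grep -E "pos|force: \["; done;  python3 -m inch '[0.5,0,0,0,0, 1,0,0,0,0, 1,0,0,0,0]' | grep -E "t:|pos|force: \["; python3 - <<'E'
from h import *
t=read_camera("top");s=read_camera("scene")
a=cv2.resize(t["image"][190:310,240:340],None,fx=4,fy=4,interpolation=cv2.INTER_CUBIC)
d=cv2.resize(s["image"][190:310,250:350],None,fx=4,fy=4,interpolation=cv2.INTER_CUBIC)
cv2.imwrite("pics/b4.png",np.hstack([a[:480],d[:480,:390]]))
E
```

```text
tool_pos: [0.4512, 0.3534, 0.0328]
force: [-6.0, -0.3, 7.2]
tool_pos: [0.4528, 0.3534, 0.0327]
force: [-6.9, 0.2, 8.0]
t: 8.75
tool_pos: [0.4531, 0.3534, 0.0325]
force: [-9.2, -0.6, 9.8]
```

View pics/b4.png

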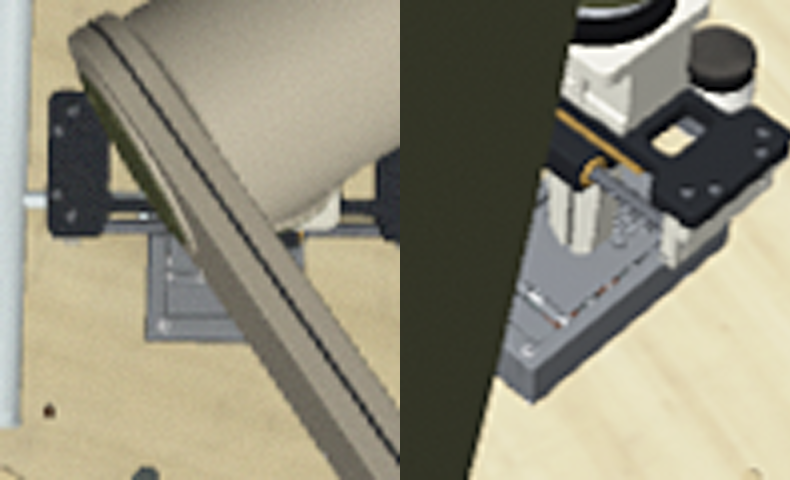

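The plate is flat under the fingers. The force rose to 9 N at about 11 mm past ridge contact, which looks like the end stop. I'll back off, clear the view and check.

```bash
python3 -m inch '[-2,0,0.5,0,0, -4,0,2,0,0, -5,0,10,0,0, -5,0,30,0,0, -5,0,60,0,0, -5,0,90,0,0, -15,30,110,0,0, -40,60,120,0,0, -70,95,130,0,0, -105,120,130,0,0]' | grep -E "t:|pos"; python3 -m inch '[-35,25,0,0,0, -70,50,0,0,0, -105,75,0,0,0, -140,100,0,0,0, -170,110,0,0,0, -170,110,0,0,0]'| grep -E "t:|pos|force: \["; python3 - <<'E'
from h import *
t=read_camera("top");s=read_camera("scene")
a=cv2.resize(t["image"][195:285,265:330],None,fx=6,fy=6,interpolation=cv2.INTER_CUBIC)
d=cv2.resize(s["image"][215:300,250:335],None,fx=6,fy=6,interpolation=cv2.INTER_CUBIC)
o=np.zeros((540,900,3),np.uint8);o[:a.shape[0],:a.shape[1]]=a;o[:d.shape[0],390:390+d.shape[1]]=d
cv2.imwrite("pics/b5.png",o[:, :800])
E
```

```text
t: 9.68
tool_pos: [0.356, 0.4713, 0.1657]
t: 10.18
tool_pos: [0.1789, 0.5813, 0.1627]
force: [0.6, -0.8, 0.5]
```

View pics/b5.png

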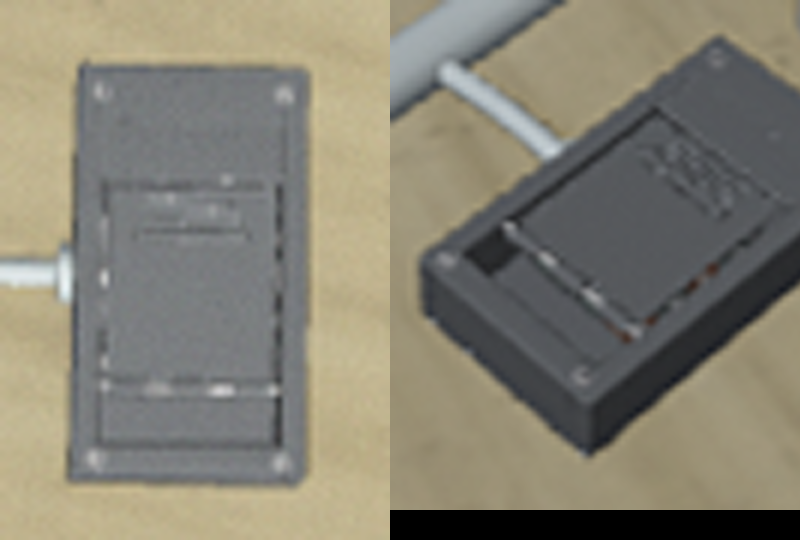

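The cover lies flat and stays shut. The screws are at the same pixels as before, so the light hasn't moved. I'll compute how far the slide is from home.

```bash
python3 - <<'E'
from h import *
t=read_camera("top");s=read_camera("scene")
Z=lambda u,v:(265+(u+.5)/6-.5,195+(v+.5)/6-.5)
S=lambda u,v:(250+(u-390+.5)/6-.5,215+(v+.5)/6-.5)
f=lambda c,p,z:onz(c,*p,z)[:2].round(4)
scr=np.mean([f(t,Z(*p),.034) for p in((104,92),(284,95),(95,458),(281,464))],0);print("centre",scr)
for n,p,z in(("ridge back base (+9.5)",(193,236),.033),("pin (-42)",(190,388),.031),("lip 32",(190,184),.034)):print(n,(f(t,Z(*p),z)-scr)*1e3)
cs=np.array([.45095,.3529])
for n,p,z in(("pin farend",(510,228),.031),("pin nearend",(638,332),.031)):print(n,(f(s,S(*p),z)-cs)*1e3)
# column profile
r=t["image"][220:268,290:305].mean((1,2));print([(i+220,int(v)) for i,v in enumerate(r)])
print([round(proj(t,[scr[0]+x,scr[1],z])[1],1) for x,z in((.032,.034),(.030,.033),(.0145,.037),(.0095,.037),(.0095,.033),(-.042,.031))])
E
```

```text
centre [0.449175 0.353825]
ridge back base (+9.5) [14.325 -0.525]
pin (-42) [-40.075  -0.325]
lip 32 [33.025  0.775]
pin farend [-39.95  30.1 ]
pin nearend [-39.45 -31.2 ]
[(220, 122), (221, 122), (222, 122), (223, 122), (224, 128), (225, 116), (226, 108), (227, 134), (228, 130), (229, 132), (230, 132), (231, 127), (232, 125), (233, 107), (234, 129), (235, 129), (236, 124), (237, 123), (238, 125), (239, 124), (240, 124), (241, 124), (242, 124), (243, 124), (244, 124), (245, 125), (246, 124), (247, 125), (248, 125), (249, 124), (250, 126), (251, 125), (252, 125), (253, 126), (254, 125), (255, 125), (256, 126), (257, 123), (258, 115), (259, 142), (260, 152), (261, 118), (262, 125), (263, 124), (264, 124), (265, 124), (266, 124), (267, 126)]
[np.float64(225.7), np.float64(226.7), np.float64(233.6), np.float64(235.9), np.float64(236.1), np.float64(260.1)]
```

The pin row measures 259.5 against 260.1 expected when home. The ridge's front edge is at 233 against 233.6 expected. Together with the firm stop I felt, the cover is home.

```bash
python3 -c "
from plant import job
print(job.close_job())"
```

```text
the job is handed in; nothing more can be done
None
```

The battery cover is closed and stays shut by itself, its tongue home under the lip to within about 1 mm by camera and a firm stop; the light didn't move and the arm kept clear of the other items; handed in at about 10 s, no verdict returned.

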